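# Show the milled bridge to the inspection camera

### The arm

A 6-joint arm with a two-finger parallel gripper is mounted at the origin on the work surface. World frame = base frame: x ahead of the robot, y to its left, z up, the work surface at z = 0. Lengths are in mm, angles in rad, forces in N, time in s.
With the tool pointing down it reaches from about 275 to 750 mm from the base axis. Payload 10.2 kg.
Tool frame: the origin (TCP) lies at the very end of the fingers, on their centre line; the grasp point (between the pads) lies 19 mm behind it (ctrl.grip_depth is the distance from the TCP to the grasp point, in mm); z points along the fingers, x is the direction in which the jaws open and shut, and the axes are right-handed (so a half turn about z gives the same grasp; the last joint's range is limited). The gripper opens to 85 mm and grips with 20 to 120 N. Pads are 22 mm wide; open, the fingers measure 114 mm over their backs; the gripper's body (76 mm by 85 mm) begins 54 mm behind the grasp point. The pads swing forward as they close: fully open they stand 13 mm farther back than shut.
Start: joints at [-1.474, 0.313, 1.498, -0, 1.331, -0.223], TCP at [165.035, -498.392, 231.294] pointing down, gripper open.
Joint ranges: [-2.94, 2.94], [-0.97, 2.17], [0.19, 2.56], [-1.23, 4.37], [0.02, 3.11], [-2.88, 2.88]. Speed limits (rad/s): [2.39, 2.39, 3.01, 3.14, 3.14, 3.14].

### API

Orientations are given as a unit quaternion [w, x, y, z].
In Python, from rig import ctrl gives the robot as it stands.
- The arm moves only by the tool play_rows, never from a script. Its argument "motion" is a list of rows, each a list of 2 entries, a list of its own where there are three numbers: the shift along the tool's x, y, z in mm, then the turn, a rotation vector about the tool's x, y, z in degrees. A call has 1 to 20 rows; each row shifts and turns the commanded pose from where the row before left it, along the tool's axes as they then stand; what a row does not reach is not made up. A row lasts 1/12 s, in which the tool goes at most 41.7 mm and 7.16 degrees, less where a joint would pass 70% of its speed; a pose out of reach is approached as far as the arm can. A call with a gripper value outside its range is refused whole. "fingers" is the finger opening in mm, from 0 to 85.4, set as the call begins (left out, the last holds). The fingers move at their own pace and stop on an object; "squeeze" is the grip in N (left out, the last holds). Time passes only in rows, so rows that do not move let the fingers close. It gives the time, the measured TCP pose, the force and the opening at its end, in the units of the state.
- ctrl.sense(): the state, without advancing time (a new reading comes with each control period).
- ctrl.capture(name): name is "scene" or "top" or "wrist"; returns the picture (400x640x3 uint8, red, green, blue); there is no depth.
- ctrl.get_calibration(name): a dict with "K" (3x3 intrinsics, pixels), "k1" (the pictures are not rectified: a ray, as slopes to the right and down, at radius r is drawn at 1 + k1 r^2 times it, then the intrinsics apply), "R" (3x3) and "t" (3): a world point X has camera coordinates R X + t; the wrist camera has in their place "tool_from_camera" (4x4, takes a point from camera to tool coordinates, whose origin is the TCP and whose axes are the tool frame's). Camera axes: x right, y down, z forward; pixel columns grow to the right and rows downward; lengths in mm; the calibration is good to about 2 mm. A picture is of the moment at which its call begins: read the wrist's pose just before it. get_calibration takes no time and is no camera call.
- ctrl.finish_job(): hands the job in, once; it reports no verdict.
Trained networks look in the newest picture that a camera, given by its name, has taken for a name from the list of things; names that differ only in an ending like _2 or _b are one class to them, and where a whole thing is asked for, a point or a joint stands for the part that bears it (a point fixed in the world has none). Each returns a list of dicts, best first, with "p" (0 to 1); they miss things now and then, are a little off and sometimes report something else, mostly with a low value. They report only what shows in the picture. A call takes as long as a camera call.
- ctrl.spot_in(camera, name): "position" ([column, row] as shares, 0 to 1, of the picture: columns of its width, rows of its height, amid what is visible of it).
The state is a dict: "time_s": time; "joints": joint angles; "dq": joint speeds; "tau": joint torques, N m; "eef_pos": TCP position; "ee_rot": TCP orientation; "force": force on the tool from outside, world axes, zero at the start; "wrist_torque": the same for the moment, N m; "grip_width": opening from 0.0 (shut) to 1.0 (fully open).
Only numpy, scipy, OpenCV 4.12 (cv2) and the standard library are available. Lean on these libraries where they do the work, as an engineer would, in place of code of your own. Each camera call takes 0.05 s, during which the arm holds its last target. There are 200 camera calls.

### The job

Gently lift the clear cover of the curing box all the way up to its stop and leave it standing open. Then take the three-tooth bridge out of the rack, leaving the other two pieces standing where they are, and hold it up in the air in front of the inspection camera, its middle tooth on the lens axis 90 mm from the lens, teeth looking squarely into the lens and the steel mandrel at the lower end, so that the bridge is tipped back as the camera looks down. Finish while still holding it there, still and touching nothing else.

Things in the scene. Friction and masses are not known exactly. Their poses are not given: they have to be found in the camera images.
- cover (a joint): Clear box-shaped cover (50 mm high) of the low white curing box, 140 mm deep, 270 wide, base 50 high. Hinged on the base's far top edge; 0 = shut, grows as it opens, stop at 1.6 (about upright); may start a little ajar. The stiff hinge (0.3 N m) holds it at any angle: 2 to 4 N at the tab. Gently: never faster than 2 rad/s.
- cover_tab (a point): Grip point on the grey tab, 30 (y) x 10 mm thick, sticking 46 mm out (-x) of the middle of the cover's front; 30 mm out from that face. Axes turn with the cover; shut, it lies 170 mm to -x of and 30 mm above the hinge. Fingers pinching its sides along y can stay pointing down while it turns between them.
- cover_hinge (a point): Middle of the hinge line, 50 mm above the bench, fixed to the box. x = from the box's front to its hinge side (level), y = along the hinge, z up. Opening raises the front of the cover and carries it over towards +x. The rack's three places stand 80 mm in front of (-x), 65 mm apart along y; which piece stands where varies, yaw too.
- bridge_center (a point): Centre of the upright three-tooth bridge: white ceramic bar 12 x 24 (y, grip here) x 46 mm (z), three round teeth (13 mm across, 8 high, in a row along z) on its +x face. Below: steel flange 18 wide, 3 thick, on the rack top 26 mm under this point, and a pin 8 wide, 14 long, loose in its hole. z = away from the pin. 60 g.
- bridge_tooth (a point): Tip of the bridge's middle tooth, 14 mm out from bridge_center along +x; same axes.
- uncut_center (a point): Centre of an uncut white ceramic block, 16 x 24 x 46 mm, smooth all round, on the same flange and mandrel, in the same rack. To be left there.
- crown_center (a point): Centre of the small single-crown piece, 12 x 18 x 18 mm with one tooth bump on its +x face, on the same flange and mandrel, in the same rack. To be left there.
- lens (a point): Centre of the front of the inspection camera's lens (44 mm across; camera 105 mm long behind it on a fixed post; lens 290 mm above the bench). The camera looks along -x, 0.45 rad (26 degrees) below level; x = back into the camera, y level, z = the camera's up.
- focus (a point): The camera's focus point in free air, 90 mm in front of the lens on its axis, about 250 mm above the bench; same axes as the lens. When the bridge is shown properly its middle tooth tip is here and the bridge's x, y, z axes are parallel to these x, y, z.

How it is judged:
By the outcome, as a careful person would: the job done as asked, in the order asked, and still so for the second after the job is handed in, while the arm keeps its last pose, push and grip.
It also fails if it takes over 51 s, if anything falls off the work surface, if the arm or the gripper's body presses on something with over 40 N, if the wrist force passes 120 N, or if a joint passes its speed limit or range.

## Working session

There is one attempt and no reset: what is moved stays moved. The work goes in short steps, Python scripts to look and compute and a tool call to move; the robot and the scene stay as the last step left them, time stands still between calls to the robot, and variables do not carry over. Pictures are saved under pics/ and viewed, about 8 in all and at most 12, crops included, and the job is handed in when it is done.

Besides the shell and the picture viewer there is one more tool, called after "Request:" by a JSON object that holds its "op" and its "data", one argument or row to a line. play_rows: Moves the arm, as the interface text tells. Its arguments: {"type":"object","properties":{"motion":{"type":"array"},"fingers":{"type":"number"},"squeeze":{"type":"number"}},"required":["motion"]}

```bash
mkdir -p pics; ls; cat > h.py <<'E'
import numpy as np,cv2
from scipy.spatial.transform import Rotation as Ro
from rig import ctrl
def Rq(q): return Ro.from_quat([q[1],q[2],q[3],q[0]])
def cal(cam,s=None):
    c=ctrl.get_calibration(cam); K=np.array(c["K"])
    if cam=="wrist":
        s=s or ctrl.sense(); T=np.eye(4);T[:3,:3]=Rq(s["ee_rot"]).as_matrix();T[:3,3]=s["eef_pos"]
        M=np.linalg.inv(T@np.array(c["tool_from_camera"]));R,t=M[:3,:3],M[:3,3]
    else: R,t=np.array(c["R"]),np.array(c["t"])
    return K,c["k1"],R,t
def ray(C,uv):
    K,k1,R,t=C
    d=np.array([(uv[0]-K[0,2])/K[0,0],(uv[1]-K[1,2])/K[1,1]]);p=d.copy()
    for _ in range(20): p=d/(1+k1*(p@p))
    v=R.T@np.array([p[0],p[1],1]);return -R.T@t,v/np.linalg.norm(v)
def onz(C,uv,z):
    o,v=ray(C,uv);return o+v*(z-o[2])/v[2]
def proj(C,X):
    K,k1,R,t=C;c=R@np.array(X,float)+t;p=c[:2]/c[2];p=p*(1+k1*(p@p));return np.array([K[0,0]*p[0]+K[0,2],K[1,1]*p[1]+K[1,2]])
def tri(obs):
    A=np.zeros((3,3));b=np.zeros(3)
    for C,uv in obs:
        o,v=ray(C,uv);P=np.eye(3)-np.outer(v,v);A+=P;b+=P@o
    X=np.linalg.solve(A,b);return X,[np.linalg.norm(proj(C,X)-uv).round(1) for C,uv in obs]
def snap(cam,name):
    s=ctrl.sense();im=ctrl.capture(cam);cv2.imwrite(f"pics/{name}.png",im[...,::-1]);return im,cal(cam,s)
def spot(cam,n):
    return [(np.array(d["position"])*[640,400],round(d["p"],2)) for d in ctrl.spot_in(cam,n)]
E
python3 - <<'E'
from h import *
np.set_printoptions(precision=1,suppress=True)
print(ctrl.sense())
for c in ["scene","top"]:
    im,C=snap(c,c+"0");print(c,C[0].ravel(),C[1],-C[2].T@C[3],C[2][2])
    for n in ["cover","cover_tab","cover_hinge","bridge_center","bridge_tooth","uncut_center","crown_center","lens","focus"]:
        print(n,spot(c,n)[:3])
E
python3 -c "
import cv2,numpy as np
a=cv2.imread('pics/scene0.png');b=cv2.imread('pics/top0.png')
cv2.imwrite('pics/both.png',np.vstack([a,b])[:, :])"
```

```text
pics
{'time_s': 0.0, 'joints': array([-1.5,  0.3,  1.5,  0. ,  1.3, -0.2]), 'dq': array([ 0.,  0., -0.,  0., -0.,  0.]), 'tau': array([ -0. , -41.2, -26. ,  -0. ,   0. ,   0. ]), 'eef_pos': array([ 165. , -498.1,  230.7]), 'ee_rot': array([-0. ,  0.8, -0.6, -0. ]), 'force': array([ 0.3, -0.2,  0.5]), 'wrist_torque': array([0., 0., 0.]), 'grip_width': 1.0011412897140575}
scene [388.8   0.  325.5   0.  388.8 197.4   0.    0.    1. ] 0.0052612313814076 [965.7 -34.5 897.8] [-0.5  0.2 -0.8]
cover [(array([230.4, 256.6]), 0.85)]
cover_tab [(array([234.6, 253.8]), 0.61)]
cover_hinge [(array([234.7, 259.4]), 0.91)]
bridge_center []
bridge_tooth []
uncut_center []
crown_center []
lens [(array([465. , 155.2]), 0.65)]
focus [(array([465.9, 149.8]), 0.92)]
top [362.    0.  322.2   0.  362.  194.5   0.    0.    1. ] -0.08301298131162259 [ 396.    85.9 1009.7] [ 0.2  0.  -1. ]
cover [(array([410.7, 209.9]), 0.88), (array([190.8, 189.5]), 0.52)]
cover_tab [(array([409.6, 209.4]), 0.72)]
cover_hinge [(array([407.3, 211.9]), 0.67)]
bridge_center []
bridge_tooth []
uncut_center []
crown_center []
lens [(array([190.3, 188.9]), 0.84)]
focus [(array([188.2, 188.1]), 0.94)]
```

View pics/scene0.png

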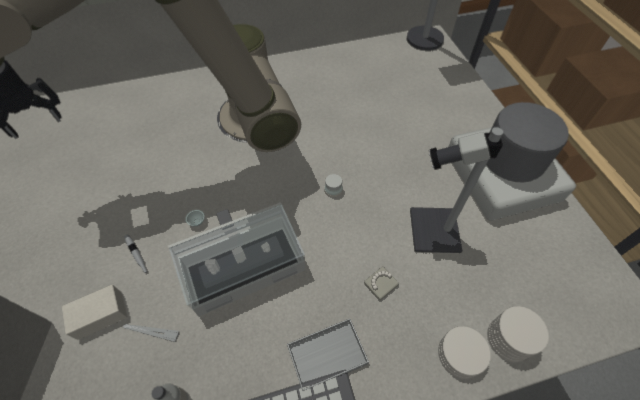

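View pics/top0.png

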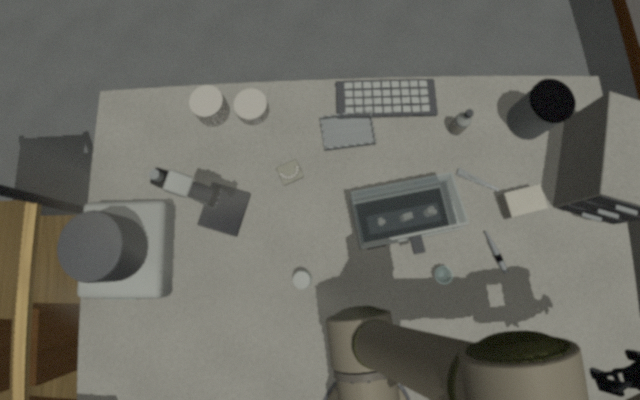

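Scene: the box is at about (235,255) with its cover shut or nearly so. The camera is at (470,150) on its post. Top: the box is at (408,212), the tab at (417,243) and the camera at (185,185). I'll enlarge these areas.

```bash
python3 - <<'E'
import cv2,numpy as np
a=cv2.imread('pics/scene0.png');b=cv2.imread('pics/top0.png')
def c(i,x,y,w,h): return cv2.resize(i[y:y+h,x:x+w],(400,300),interpolation=cv2.INTER_CUBIC)
cv2.imwrite('pics/m.png',np.clip(1.5*np.vstack([np.hstack([c(a,160,195,160,120),c(a,410,120,120,90)]),np.hstack([c(b,335,165,133,100),c(b,140,150,120,90)])]),0,255).astype('u1'))
E
```

```text
(no output)
```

View pics/m.png

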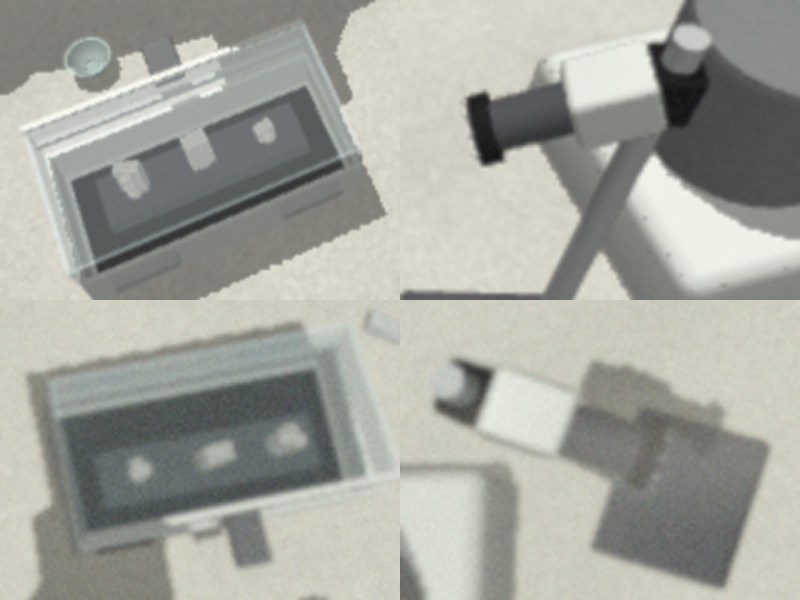

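```bash
python3 - <<'E'
from h import *
np.set_printoptions(precision=1,suppress=True)
A,B=cal("scene"),cal("top")
a=lambda u,v:np.array([160+u*.4,195+v*.4]); b=lambda u,v:np.array([335+u/3,165+(v-300)/3])
a2=lambda u,v:np.array([410+(u-400)*.3,120+v*.3]); b2=lambda u,v:np.array([140+(u-400)*.3,150+(v-300)*.3])
for n,p,q in [("NR-",a(22,130),b(395,472)),("NL",a(303,22),b(80,550)),("FL",a(357,155),b(48,380)),("FR",a(68,275),b(350,325)),("tabtip",a(158,39),b(255,565)),
 ("bridge",a(130,163),b(290,437)),("uncut",a(197,135),b(214,455)),("crown",a(265,122),b(138,468)),
 ("lens",a2(477,130),b2(650,455)),("camback",a2(670,85),b2(488,392)),("body/lens joint",a2(568,112),b2(570,425))]:
    print(n,*tri([(A,p),(B,q)]))
for n,z in [("bridge",60),("uncut",60),("crown",40)]: pass
E
```

```text
NR- [ 488.4 -262.2  117.2] [np.float64(0.3), np.float64(0.3)]
NL [434.6   3.1 101.1] [np.float64(0.3), np.float64(0.3)]
FL [581.5  21.1  87.9] [np.float64(0.3), np.float64(0.3)]
FR [ 621.7 -243.3   90.8] [np.float64(0.9), np.float64(0.7)]
tabtip [ 417.4 -137.7  106.4] [np.float64(1.3), np.float64(1.3)]
bridge [ 526.4 -183.7   79.7] [np.float64(1.3), np.float64(1.1)]
uncut [ 513.4 -119.    75.3] [np.float64(0.5), np.float64(0.4)]
crown [506.7 -55.4  54.9] [np.float64(0.4), np.float64(0.4)]
lens [540.  313.8 289.4] [np.float64(0.3), np.float64(0.3)]
camback [573.2 402.1 336.3] [np.float64(2.2), np.float64(2.1)]
body/lens joint [556.5 358.5 309.5] [np.float64(0.3), np.float64(0.3)]
```

```bash
cat >> h.py <<'E'
def rows(pos,Rm,smax=40,tmax=6.5):
    """rows (list) from current measured pose to target pose pos,R ; prints n and uniform row"""
    s=ctrl.sense();R0=Rq(s["ee_rot"]);R1=Ro.from_matrix(Rm)
    rv=(R0.inv()*R1).as_rotvec(degrees=True);d=R0.inv().apply(np.array(pos)-s["eef_pos"])
    print("shift(tool)",d.round(1),"then rotvec",rv.round(2),"n>=",np.ceil(np.linalg.norm(d)/smax),np.ceil(np.linalg.norm(rv)/tmax))
def down(yaw): # tool z down, tool x at world yaw
    x=np.array([np.cos(yaw),np.sin(yaw),0]);z=np.array([0,0,-1.]);return np.column_stack([x,np.cross(z,x),z])
E
python3 - <<'E'
from h import *
from scipy.optimize import least_squares
np.set_printoptions(precision=3,suppress=True)
A,B=cal("scene"),cal("top")
a=lambda u,v:np.array([160+u*.4,195+v*.4]); b=lambda u,v:np.array([335+u/3,165+(v-300)/3])
obs=[((-140,-135,50),1,a(22,130),b(395,472)),((-140,135,50),1,a(303,22),b(80,550)),((0,135,50),1,a(357,155),b(48,380)),((0,-135,50),1,a(68,275),b(350,325)),((-186,0,30),1,a(158,39),b(255,565))]
def W(p,X,mov):
    X=np.array(X,float);th=p[3] if mov else 0
    if mov: X=np.array([X[0]*np.cos(th)+X[2]*np.sin(th),X[1],-X[0]*np.sin(th)+X[2]*np.cos(th)])
    c,s=np.cos(p[2]),np.sin(p[2]);return np.array([p[0]+c*X[0]-s*X[1],p[1]+s*X[0]+c*X[1],50+X[2]])
def f(p):
    r=[]
    for X,m,u,v in obs: r+=list(proj(A,W(p,X,m))-u)+list(proj(B,W(p,X,m))-v)
    for P,y in [((526.4,-183.7),-65),((513.4,-119),0),((506.7,-55.4),65)]: r+=list((W(p,(-80,y,0),0)[:2]-P)/3)
    return r
r=least_squares(f,[592,-105,.17,.1],loss="soft_l1");print(r.x,np.array(f(r.x)).round(1))
p=r.x
for X in [(-170,0,30)]: print("tab",W(p,X,1))
s=ctrl.sense();print(Rq(s["ee_rot"]).as_matrix(),s["joints"]);print(ctrl.get_calibration("wrist"))
t=W(p,(-170,0,30),1)
for yaw in (p[2]+np.pi/2,p[2]-np.pi/2): rows([t[0],t[1],t[2]+90],down(yaw))
E
```

```text
[ 595.718 -108.496    0.162    0.122] [-0.1 -0.6  0.7  0.8 -0.1 -0.8  0.1 -3.7  1.9 -3.4 -1.2 -0.2 -0.9 -0.9
 -0.6 -1.5 -1.   0.7 -1.7  0.   0.3 -0.6  1.1 -0.8 -0.1 -0.6]
tab [ 432.786 -135.104  100.45 ]
[[ 0.314 -0.949  0.   ]
 [-0.949 -0.314 -0.   ]
 [ 0.    -0.    -1.   ]] [-1.474  0.313  1.498  0.     1.331 -0.223]
{'K': array([[341.48 ,   0.   , 313.432],
       [  0.   , 341.48 , 200.165],
       [  0.   ,   0.   ,   1.   ]]), 'k1': -0.05375212439525411, 'tool_from_camera': array([[   1.   ,   -0.001,    0.   ,   -0.508],
       [   0.001,    0.959,    0.285,  -71.94 ],
       [  -0.   ,   -0.285,    0.959, -141.657],
       [   0.   ,    0.   ,    0.   ,    1.   ]])}
shift(tool) [-260.7 -368.4   40.8] then rotvec [   0.     -0.   -170.95] n>= 12.0 27.0
shift(tool) [-260.7 -368.4   40.8] then rotvec [-0.   -0.    9.05] n>= 12.0 2.0
```

Request:
{"op": "play_rows", "data": {
  "motion": [
    [[-18.6,-26.3,2.9],[0,0,0]],
    [[-18.6,-26.3,2.9],[0,0,0]],
    [[-18.6,-26.3,2.9],[0,0,0]],
    [[-18.6,-26.3,2.9],[0,0,0]],
    [[-18.6,-26.3,2.9],[0,0,0]],
    [[-18.6,-26.3,2.9],[0,0,0]],
    [[-18.6,-26.3,2.9],[0,0,0]],
    [[-18.6,-26.3,2.9],[0,0,0]],
    [[-18.6,-26.3,2.9],[0,0,0]],
    [[-18.6,-26.3,2.9],[0,0,0]],
    [[-18.6,-26.3,2.9],[0,0,0]],
    [[-18.6,-26.3,2.9],[0,0,0]],
    [[-18.6,-26.3,2.9],[0,0,0]],
    [[-18.6,-26.3,2.9],[0,0,0]],
    [[0,0,0],[0,0,4.5]],
    [[0,0,0],[0,0,4.5]],
    [[0,0,0],[0,0,0]],
    [[0,0,0],[0,0,0]]
  ],
  "fingers": 60
}}

```text
time_s: 2.5
eef_pos: [432.7, -135.5, 190.7]
ee_rot: [0.0, 0.763, -0.646, 0.0]
force: [0.6, 0.1, 0.8]
grip_width: 0.706
```

```bash
python3 - <<'E'
from h import *
np.set_printoptions(precision=1,suppress=True)
print(ctrl.sense()["eef_pos"],ctrl.sense()["joints"])
im,C=snap("wrist","w1")
for n in ["cover_tab","bridge_center","bridge_tooth","uncut_center","crown_center"]: print(n,spot("wrist",n)[:3])
print("expected tab",proj(C,[432.8,-135.1,100.5]),"bridge",proj(C,[527,-186,70]))
cv2.imwrite("pics/w1b.png",np.clip(1.4*im[...,::-1],0,255).astype('u1'))
E
```

```text
[ 432.7 -135.5  190.7] [-0.6  0.2  1.8 -0.   1.2  0.8]
cover_tab [(array([316.1,  86.7]), 0.68)]
bridge_center []
bridge_tooth []
uncut_center []
crown_center []
expected tab [313.4 204. ] bridge [402.9  81.4]
```

View pics/w1b.png

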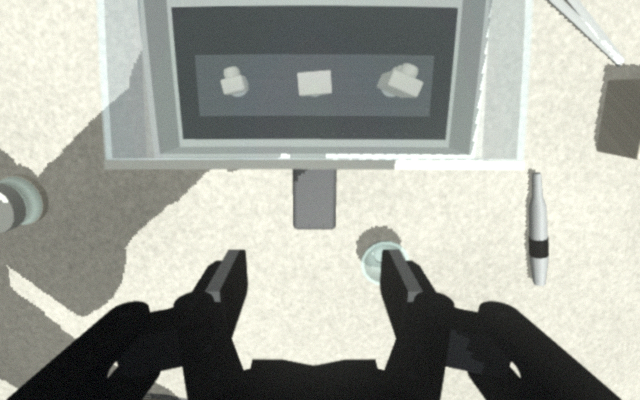

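Wrist view: the tab is at (315,200), centred between the fingers. The crown is at (232,80), the uncut block at (314,82), and the bridge at (404,80) with its teeth on the far side, turned about 22° in the picture. Next I lower and pinch the tab.

Request:
{"op": "play_rows", "data": {
  "motion": [
    [[0.8,0,27],[0,0,0]],
    [[0,0,27],[0,0,0]],
    [[0,0,27],[0,0,0]],
    [[0,0,27],[0,0,0]],
    [[0,0,0],[0,0,0]]
  ]
}}

```text
time_s: 3.22
eef_pos: [430.6, -135.1, 79.0]
ee_rot: [0.001, 0.762, -0.647, -0.004]
force: [-0.5, 0.0, -0.8]
grip_width: 0.702
```

Request:
{"op": "play_rows", "data": {
  "motion": [
    [[0,0,0],[0,0,0]],
    [[0,0,0],[0,0,0]],
    [[0,0,0],[0,0,0]],
    [[0,0,0],[0,0,0]],
    [[0,0,0],[0,0,0]],
    [[0,0,0],[0,0,0]]
  ],
  "fingers": 20,
  "squeeze": 30
}}

```text
time_s: 3.72
eef_pos: [433.2, -135.8, 84.0]
ee_rot: [-0.001, 0.762, -0.647, 0.001]
force: [-0.2, 5.3, 1.4]
grip_width: 0.34
```

```bash
python3 - <<'E'
from h import *
s=ctrl.sense();print(s["eef_pos"],s["force"],s["grip_width"]*85.4)
im,C=snap("wrist","w2")
cv2.imwrite("pics/w2b.png",np.clip(1.4*im[...,::-1],0,255).astype('u1'))
th=np.r_[np.linspace(.122,1.56,25),1.6,1.63]
P=np.c_[-170*np.cos(th)+30*np.sin(th),170*np.sin(th)+30*np.cos(th)]
d=np.diff(P,axis=0)
print([[[0,round(-a,1),round(-b,1)],[0,0,0]] for a,b in d])
E
```

```text
[ 433.23564014 -135.83258197   84.0326382 ] [-0.24550188  5.33231685  1.4021271 ] 29.050909578956414
[[[0, np.float64(-3.3), np.float64(-9.8)], [0, 0, 0]], [[0, np.float64(-3.9), np.float64(-9.6)], [0, 0, 0]], [[0, np.float64(-4.5), np.float64(-9.3)], [0, 0, 0]], [[0, np.float64(-5.0), np.float64(-9.0)], [0, 0, 0]], [[0, np.float64(-5.5), np.float64(-8.7)], [0, 0, 0]], [[0, np.float64(-6.1), np.float64(-8.4)], [0, 0, 0]], [[0, np.float64(-6.6), np.float64(-8.0)], [0, 0, 0]], [[0, np.float64(-7.0), np.float64(-7.6)], [0, 0, 0]], [[0, np.float64(-7.5), np.float64(-7.2)], [0, 0, 0]], [[0, np.float64(-7.9), np.float64(-6.7)], [0, 0, 0]], [[0, np.float64(-8.3), np.float64(-6.2)], [0, 0, 0]], [[0, np.float64(-8.6), np.float64(-5.7)], [0, 0, 0]], [[0, np.float64(-8.9), np.float64(-5.2)], [0, 0, 0]], [[0, np.float64(-9.2), np.float64(-4.6)], [0, 0, 0]], [[0, np.float64(-9.5), np.float64(-4.1)], [0, 0, 0]], [[0, np.float64(-9.7), np.float64(-3.5)], [0, 0, 0]], [[0, np.float64(-9.9), np.float64(-2.9)], [0, 0, 0]], [[0, np.float64(-10.1), np.float64(-2.3)], [0, 0, 0]], [[0, np.float64(-10.2), np.float64(-1.7)], [0, 0, 0]], [[0, np.float64(-10.3), np.float64(-1.1)], [0, 0, 0]], [[0, np.float64(-10.3), np.float64(-0.5)], [0, 0, 0]], [[0, np.float64(-10.3), np.float64(0.1)], [0, 0, 0]], [[0, np.float64(-10.3), np.float64(0.8)], [0, 0, 0]], [[0, np.float64(-10.2), np.float64(1.4)], [0, 0, 0]], [[0, np.float64(-6.8), np.float64(1.3)], [0, 0, 0]], [[0, np.float64(-5.1), np.float64(1.1)], [0, 0, 0]]]
```

View pics/w2b.png

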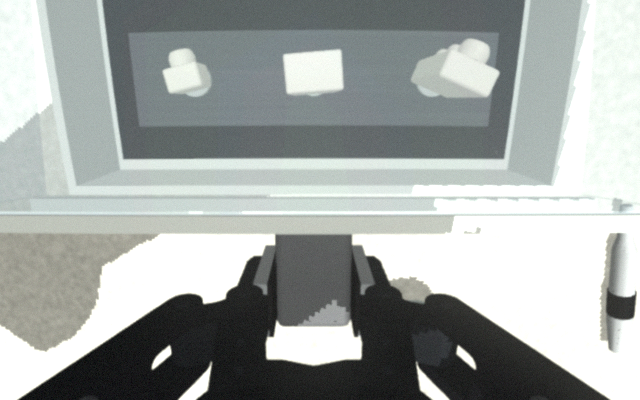

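The tab is pinched (opening 29 mm), with the pads on its sides at about (265..365,265). I now follow the opening arc.

Request:
{"op": "play_rows", "data": {
  "motion": [
    [[0,-3.3,-9.8],[0,0,0]],
    [[0,-3.9,-9.6],[0,0,0]],
    [[0,-4.5,-9.3],[0,0,0]],
    [[0,-5.0,-9.0],[0,0,0]],
    [[0,-5.5,-8.7],[0,0,0]],
    [[0,-6.1,-8.4],[0,0,0]],
    [[0,-6.6,-8.0],[0,0,0]],
    [[0,-7.0,-7.6],[0,0,0]],
    [[0,-7.5,-7.2],[0,0,0]],
    [[0,-7.9,-6.7],[0,0,0]],
    [[0,-8.3,-6.2],[0,0,0]],
    [[0,-8.6,-5.7],[0,0,0]]
  ]
}}

```text
time_s: 4.77
eef_pos: [505.8, -123.8, 179.7]
ee_rot: [0.0, 0.762, -0.647, -0.0]
force: [-0.3, 1.2, -8.2]
grip_width: 0.343
```

Request:
{"op": "play_rows", "data": {
  "motion": [
    [[0,-8.9,-5.2],[0,0,0]],
    [[0,-9.2,-4.6],[0,0,0]],
    [[0,-9.5,-4.1],[0,0,0]],
    [[0,-9.7,-3.5],[0,0,0]],
    [[0,-9.9,-2.9],[0,0,0]],
    [[0,-10.1,-2.3],[0,0,0]],
    [[0,-10.2,-1.7],[0,0,0]],
    [[0,-10.3,-1.1],[0,0,0]],
    [[0,-10.3,-0.5],[0,0,0]],
    [[0,-10.3,0.1],[0,0,0]],
    [[0,-10.3,0.8],[0,0,0]],
    [[0,-10.2,1.4],[0,0,0]],
    [[0,0,0],[0,0,0]]
  ]
}}

```text
time_s: 5.85
eef_pos: [624.2, -104.4, 203.6]
ee_rot: [-0.0, 0.762, -0.647, 0.0]
force: [0.6, 2.4, 1.0]
grip_width: 0.344
```

```bash
python3 - <<'E'
from h import *
s=ctrl.sense();print(s["eef_pos"],s["force"],s["grip_width"]*85.4)
p=s["eef_pos"];d=np.array([p[0]-595.7,p[1]+108.5]);c,sn=np.cos(.162),np.sin(.162)
print("box frame",d@[c,sn],d@[-sn,c],p[2]+19-50, "expected end(1.6)",-170*np.cos(1.6)+30*np.sin(1.6),170*np.sin(1.6)+30*np.cos(1.6))
im,C=snap("wrist","w3")
A=ctrl.capture("scene")[150:330,130:370,::-1]
cv2.imwrite("pics/w3b.png",np.clip(1.4*np.hstack([cv2.resize(im[...,::-1],(400,300)),cv2.resize(A,(400,300))]),0,255).astype('u1'))
E
```

```text
[ 624.17839406 -104.38134044  203.63587886] [0.64382129 2.35808936 1.03068819] 29.409528615503515
box frame 28.769825366441818 -0.5286142449581979 172.6358788555275 expected end(1.6) 34.95112688246425 169.0515268480172
```

View pics/w3b.png

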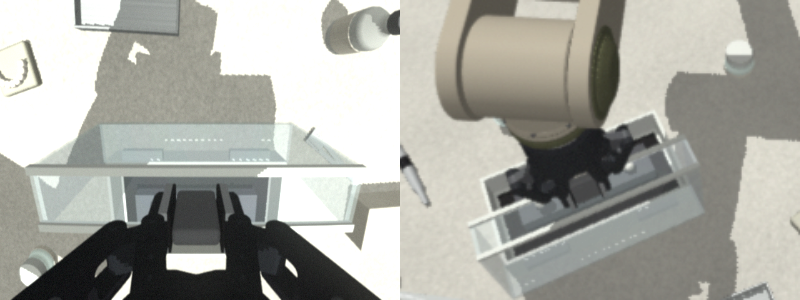

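Both views show the cover almost upright with the tab still pinched. I press gently on to the stop.

Request:
{"op": "play_rows", "data": {
  "motion": [
    [[0,-5,0.8],[0,0,0]],
    [[0,-4,0.8],[0,0,0]],
    [[0,0,0],[0,0,0]]
  ]
}}

```text
time_s: 6.2
eef_pos: [632.4, -103.1, 202.0]
ee_rot: [-0.0, 0.762, -0.647, 0.0]
force: [-0.1, 4.3, 3.4]
grip_width: 0.344
```

Request:
{"op": "play_rows", "data": {
  "motion": [
    [[0,-4,0.8],[0,0,0]],
    [[0,-2,0],[0,0,0]],
    [[0,0,0],[0,0,0]]
  ]
}}

```text
time_s: 6.45
eef_pos: [635.6, -102.5, 201.1]
ee_rot: [0.002, 0.762, -0.647, -0.003]
force: [-19.4, 3.7, 10.2]
grip_width: 0.343
```

The cover is against its stop: -19 N in x, and the tool moved 3 of the 6 mm commanded. I release it, lift, move over the bridge and flip the wrist.

Request:
{"op": "play_rows", "data": {
  "motion": [
    [[0,0,0],[0,0,0]],
    [[0,0,0],[0,0,0]],
    [[0,0,0],[0,0,0]],
    [[0,0,0],[0,0,0]],
    [[0,0,-20],[0,0,0]],
    [[0,0,-30],[0,0,0]],
    [[0,0,-30],[0,0,0]],
    [[16.5,30,0],[0,0,0]],
    [[16.5,30,0],[0,0,0]],
    [[16.5,30,0],[0,0,0]],
    [[16.5,30,0],[0,0,0]]
  ],
  "fingers": 50
}}

```text
time_s: 7.37
eef_pos: [529.2, -187.8, 280.1]
ee_rot: [0.0, 0.762, -0.647, 0.0]
force: [1.5, -1.5, 0.6]
grip_width: 0.584
```

Request:
{"op": "play_rows", "data": {
  "motion": [
    [[0,0,0],[0,0,-7.1]],
    [[0,0,0],[0,0,-7.1]],
    [[0,0,0],[0,0,-7.1]],
    [[0,0,0],[0,0,-7.1]],
    [[0,0,0],[0,0,-7.1]],
    [[0,0,0],[0,0,-7.1]],
    [[0,0,0],[0,0,-7.1]],
    [[0,0,0],[0,0,-7.1]],
    [[0,0,0],[0,0,-7.1]],
    [[0,0,0],[0,0,-7.1]],
    [[0,0,0],[0,0,-7.1]],
    [[0,0,0],[0,0,-7.1]],
    [[0,0,0],[0,0,-7.1]],
    [[0,0,0],[0,0,-7.1]],
    [[0,0,0],[0,0,-7.1]],
    [[0,0,0],[0,0,-7.1]],
    [[0,0,0],[0,0,-7.1]],
    [[0,0,0],[0,0,-7.1]],
    [[0,0,0],[0,0,-7.1]],
    [[0,0,0],[0,0,-7.1]]
  ]
}}

```text
time_s: 9.03
eef_pos: [530.5, -187.2, 280.2]
ee_rot: [0.0, 0.859, 0.513, 0.0]
force: [0.2, -0.5, -0.4]
grip_width: 0.588
```

Request:
{"op": "play_rows", "data": {
  "motion": [
    [[0,0,20],[0,0,-7.1]],
    [[0,0,20],[0,0,-7.1]],
    [[0,0,20],[0,0,0]],
    [[0,0,15],[0,0,0]],
    [[0,0,0],[0,0,0]],
    [[0,0,0],[0,0,0]]
  ]
}}

```text
time_s: 9.53
eef_pos: [530.5, -187.2, 205.2]
ee_rot: [-0.0, 0.791, 0.612, -0.0]
force: [0.8, -0.4, 0.1]
grip_width: 0.587
```

```bash
python3 - <<'E'
from h import *
np.set_printoptions(precision=1,suppress=True)
s=ctrl.sense();print(s["eef_pos"],s["joints"])
im,C=snap("wrist","w4")
for n in ["cover","bridge_center","bridge_tooth","uncut_center","crown_center"]: print(n,spot("wrist",n)[:3])
for n in ["scene","top"]:
    i,D=snap(n,n+"4")
    for k in ["bridge_center","uncut_center","crown_center"]: print(n,k,spot(n,k)[:3])
A=cv2.imread("pics/scene4.png")[150:330,130:370]
cv2.imwrite("pics/w4b.png",np.clip(1.3*np.hstack([im[...,::-1][:,120:520],cv2.resize(A,(400,400))]),0,255).astype('u1'))
E
```

```text
[ 530.5 -187.2  205.2] [-0.5  0.4  1.4 -0.   1.3 -1.9]
cover [(array([513.7, 278.2]), 0.81)]
bridge_center [(array([314.5, 182.9]), 0.57)]
bridge_tooth [(array([312.8, 184.5]), 0.58)]
uncut_center [(array([385.5, 150.8]), 0.88)]
crown_center [(array([447.6, 119.5]), 0.72)]
scene bridge_center [(array([209.4, 264.9]), 0.58)]
scene uncut_center [(array([238. , 253.7]), 0.69)]
scene crown_center [(array([264.2, 247.9]), 0.43)]
top bridge_center [(array([433.7, 213.4]), 0.45)]
top uncut_center [(array([405.7, 217.6]), 0.51)]
top crown_center []
```

View pics/w4b.png

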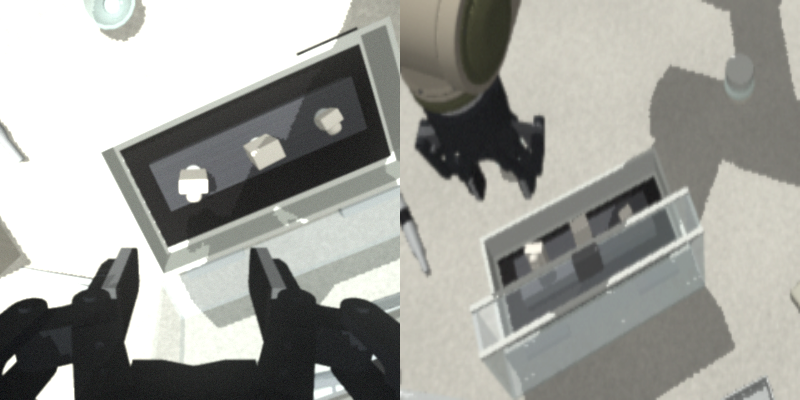

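The cover stays open. The bridge is in the wrist picture at about (313,182), roughly aligned with the tool, teeth pointing down in the picture. I zoom in for an exact fit.

```bash
python3 - <<'E'
import cv2,numpy as np
a=cv2.imread('pics/w4.png');b=cv2.imread('pics/scene4.png');c=cv2.imread('pics/top4.png')
def z(i,x,y,w,g): 
    return np.clip(g*cv2.resize(i[y:y+w,x:x+w],(400,400),interpolation=cv2.INTER_CUBIC).astype(float),0,255).astype('u1')
cv2.imwrite('pics/z.png',np.hstack([z(a,290,155,50,1.0),z(b,190,240,40,1.3)]))
E
```

```text
(no output)
```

View pics/z.png

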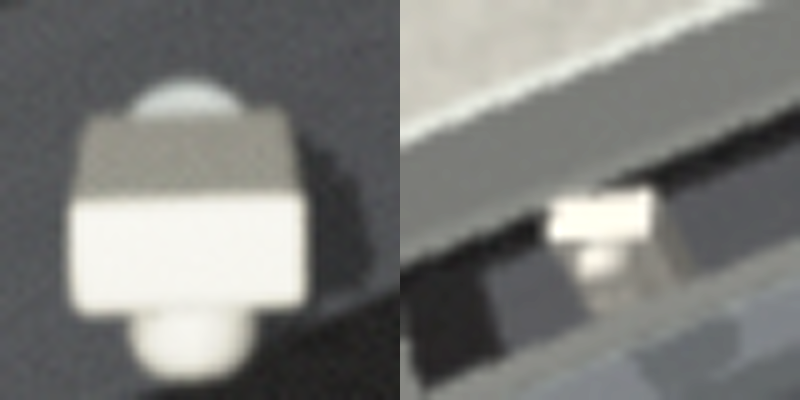

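```bash
python3 - <<'E'
from h import *
np.set_printoptions(precision=1,suppress=True)
C=cal("wrist");A=cal("scene")
w=lambda u,v:np.array([290+u/8,155+v/8])
print(tri([(C,w(189,252)),(A,np.array([210.1,261.3]))]))
for z in (70,75,80,85,90):
    P=[onz(C,w(*q),z) for q in [(70,200),(303,197),(307,303),(75,310)]]
    e=P[1]-P[0]+P[2]-P[3]
    print(z,np.mean(P,0),np.linalg.norm(P[1]-P[0]),np.linalg.norm(P[2]-P[3]),np.linalg.norm(P[3]-P[0]),np.degrees(np.arctan2(e[1],e[0])))
s=ctrl.sense();print(np.degrees(np.arctan2(*Rq(s["ee_rot"]).as_matrix()[1::-1,0])))
E
```

```text
(array([ 526.5, -186. ,   75.4]), [np.float64(0.1), np.float64(0.1)])
70 [ 527.9 -186.3   70. ] 24.209417224456423 24.392663891448915 11.865716919391971 76.76590562750896
75 [ 526.6 -186.    75. ] 23.772097785727258 23.952034280945913 11.65137435115918 76.76590562750883
80 [ 525.4 -185.7   80. ] 23.334778346998096 23.511404670442893 11.4370317829265 76.76590562750897
85 [ 524.2 -185.3   85. ] 22.897458908268934 23.070775059939866 11.222689214693704 76.76590562750899
90 [ 522.9 -185.    90. ] 22.460139469539797 22.630145449436814 11.008346646461016 76.76590562750899
75.52411961076263
```

Request:
{"op": "play_rows", "data": {
  "motion": [
    [[0.2,-3.9,0],[0,0,-1.2]],
    [[0,0,30],[0,0,0]],
    [[0,0,30],[0,0,0]],
    [[0,0,30],[0,0,0]],
    [[0,0,30],[0,0,0]],
    [[0,0,25],[0,0,0]],
    [[0,0,15],[0,0,0]],
    [[0,0,9],[0,0,0]],
    [[0,0,0],[0,0,0]],
    [[0,0,0],[0,0,0]]
  ]
}}

```text
time_s: 11.07
eef_pos: [527.0, -186.1, 36.7]
ee_rot: [0.0, 0.784, 0.621, 0.0]
force: [0.4, 0.5, -0.7]
grip_width: 0.583
```

Request:
{"op": "play_rows", "data": {
  "motion": [
    [[0,0,0],[0,0,0]],
    [[0,0,0],[0,0,0]],
    [[0,0,0],[0,0,0]],
    [[0,0,0],[0,0,0]],
    [[0,0,0],[0,0,0]],
    [[0,0,0],[0,0,0]],
    [[0,0,0],[0,0,0]]
  ],
  "fingers": 15,
  "squeeze": 40
}}

```text
time_s: 11.65
eef_pos: [527.3, -186.2, 37.4]
ee_rot: [0.001, 0.784, 0.621, 0.0]
force: [-0.8, 1.5, 6.7]
grip_width: 0.276
```

Opening is 23.6 mm, so the bridge is held. I lift it straight out.

Request:
{"op": "play_rows", "data": {
  "motion": [
    [[0,0,-10],[0,0,0]],
    [[0,0,-15],[0,0,0]],
    [[0,0,-20],[0,0,0]],
    [[0,0,-30],[0,0,0]],
    [[0,0,-35],[0,0,0]],
    [[0,0,-35],[0,0,0]],
    [[0,0,-35],[0,0,0]],
    [[0,0,-35],[0,0,0]],
    [[0,0,-35],[0,0,0]],
    [[0,0,0],[0,0,0]]
  ]
}}

```text
time_s: 12.48
eef_pos: [528.0, -186.6, 294.1]
ee_rot: [0.006, 0.784, 0.621, 0.002]
force: [0.4, -0.1, -0.3]
grip_width: 0.271
```

```bash
cat >> h.py <<'E'
def lensR(az,el=.45):
    x=np.array([np.cos(el)*np.cos(az),np.cos(el)*np.sin(az),np.sin(el)]);y=np.array([-np.sin(az),np.cos(az),0]);return np.column_stack([x,y,np.cross(x,y)])
def toolR(L): return np.column_stack([L[:,1],L[:,0],-L[:,2]])
E
python3 - <<'E'
from h import *
np.set_printoptions(precision=1,suppress=True)
s=ctrl.sense();print(s["eef_pos"],s["joints"],s["grip_width"]*85.4)
L=lensR(np.radians(69.7));lens=np.array([540,313.8,289.4]);f=lens-90*L[:,0];T=toolR(L)
tip=f+100*L[:,2]-30*L[:,0];tcp=tip-T@[0,14,-14]
print(f,tcp);rows(tcp,T)
R0=Rq(s["ee_rot"]);print(R0.inv().apply(tcp-s["eef_pos"]))
im,C=snap("wrist","w5");cv2.imwrite("pics/w5c.png",cv2.resize(im[130:400,180:450,::-1],(540,540)))
E
```

```text
[ 528.  -186.6  294.1] [-0.5  0.3  1.3  0.   1.5 -1.9] 23.16068114527224
[511.9 237.8 250.3] [485.2 165.6 308.6]
shift(tool) [ 332.8 -122.3  -17.2] then rotvec [-20.7  19.3 -81.3] n>= 9.0 14.0
[ 332.8 -122.3  -17.2]
```

View pics/w5c.png

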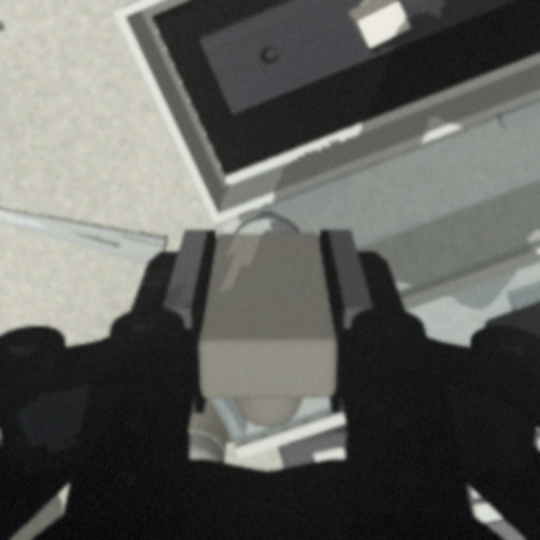

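The bridge is held squarely between the pads, its hole is empty and the uncut block still stands. I move to the pre-focus pose.

Request:
{"op": "play_rows", "data": {
  "motion": [
    [[33.3,-12.2,-1.7],[0,0,0]],
    [[33.3,-12.2,-1.7],[0,0,0]],
    [[33.3,-12.2,-1.7],[0,0,0]],
    [[33.3,-12.2,-1.7],[0,0,0]],
    [[33.3,-12.2,-1.7],[0,0,0]],
    [[33.3,-12.2,-1.7],[0,0,0]],
    [[33.3,-12.2,-1.7],[0,0,0]],
    [[33.3,-12.2,-1.7],[0,0,0]],
    [[33.3,-12.2,-1.7],[0,0,0]],
    [[33.3,-12.2,-1.7],[0,0,0]],
    [[0,0,0],[0,0,0]]
  ]
}}

```text
time_s: 13.45
eef_pos: [482.8, 171.0, 302.8]
ee_rot: [-0.001, 0.782, 0.623, 0.0]
force: [-0.8, -0.6, -0.3]
grip_width: 0.275
```

Request:
{"op": "play_rows", "data": {
  "motion": [
    [[0,0,0],[0,0,-6.9]],
    [[0,0,0],[0,0,-6.9]],
    [[0,0,0],[0,0,-6.9]],
    [[0,0,0],[0,0,-6.9]],
    [[0,0,0],[0,0,-6.9]],
    [[0,0,0],[0,0,-6.9]],
    [[0,0,0],[0,0,-6.9]],
    [[0,0,0],[0,0,-6.9]],
    [[0,0,0],[0,0,-6.9]],
    [[0,0,0],[0,0,-6.9]],
    [[0,0,0],[0,0,-6.9]],
    [[0,0,0],[0,0,-6.9]],
    [[0,0,0],[-6.45,0,0]],
    [[0,0,0],[-6.45,0,0]],
    [[0,0,0],[-6.45,0,0]],
    [[0,0,0],[-6.45,0,0]],
    [[0,0,0],[0,0,0]],
    [[0,0,0],[0,0,0]]
  ]
}}

```text
time_s: 14.95
eef_pos: [486.8, 190.6, 314.1]
ee_rot: [0.037, 0.19, 0.959, 0.206]
force: [0.5, -0.4, -1.2]
grip_width: 0.272
```

```bash
python3 - <<'E'
from h import *
np.set_printoptions(precision=2,suppress=True)
s=ctrl.sense();print(s["eef_pos"],s["joints"]);print(Rq(s["ee_rot"]).as_matrix(),"want\n",toolR(lensR(np.radians(69.7))))
im,C=snap("wrist","w6")
a,A=snap("scene","s6");b,B=snap("top","t6")
for c in ("wrist","scene","top"): print(c,spot(c,"lens")[:2],spot(c,"bridge_center")[:1],spot(c,"bridge_tooth")[:1])
L0=np.array([540,313.8,289.4]);print([proj(X,L0) for X in (C,A,B)])
z=lambda i,x,y,w,h,W,H:cv2.resize(i[y:y+h,x:x+w,::-1],(W,H),interpolation=cv2.INTER_CUBIC)
cv2.imwrite("pics/m6.png",np.clip(1.3*np.hstack([z(im,120,0,400,400,400,600)[:, :],np.vstack([z(a,400,110,110,82,400,300),z(b,150,150,100,75,400,300)])]).astype(float),0,255).astype('u1'))
E
```

```text
[486.78 190.57 314.14] [-0.05  0.12  1.58  0.41  1.32 -2.88]
[[-0.92  0.35  0.15]
 [ 0.38  0.84  0.38]
 [ 0.01  0.41 -0.91]] want
 [[-0.94  0.31  0.15]
 [ 0.35  0.84  0.41]
 [ 0.    0.43 -0.9 ]]
wrist [(array([311.87, 347.68]), 0.7)] [(array([317.12, 291.  ]), 0.89)] [(array([312.83, 291.52]), 0.73)]
scene [(array([462.21, 154.32]), 0.65)] [(array([369.09, 139.68]), 0.53)] [(array([370.18, 137.4 ]), 0.48)]
top [(array([191.17, 187.4 ]), 0.91)] [(array([403.9 , 170.08]), 0.49)] []
[array([309.44, 348.31]), array([433.36, 158.93]), array([215.25, 196.58])]
```

View pics/m6.png

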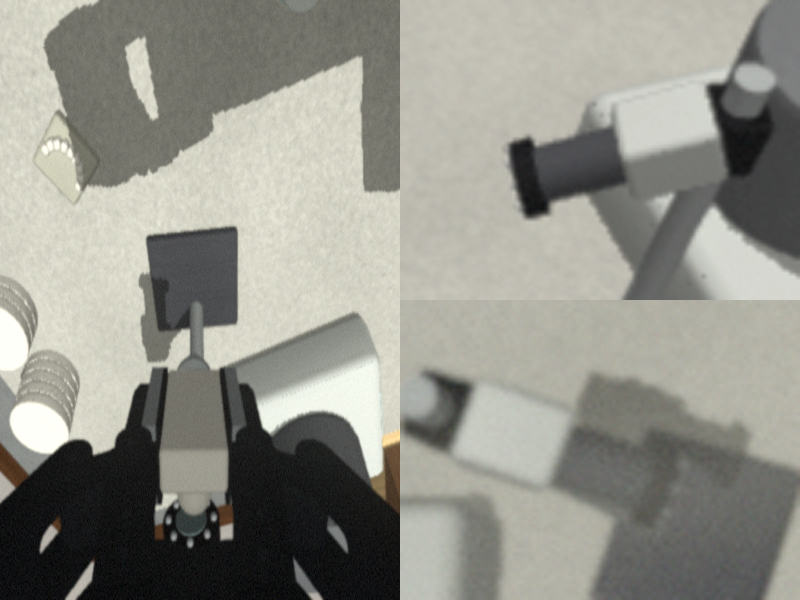

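The lens ring shows in the wrist view at about (310,347), and the projected estimate was (309,348), which is a good match. Joint 6 sits at its limit of -2.88, though. I'll refine the lens azimuth from the straight edges of the camera body.

```bash
python3 - <<'E'
from h import *
from scipy.optimize import brentq
np.set_printoptions(precision=4,suppress=True)
print("j",ctrl.sense()["joints"])
lsd=cv2.createLineSegmentDetector(0)
for cam,fs,box in [("scene",["scene0","s6"],(425,125,85,60)),("top",["top0","t6"],(145,155,85,60))]:
    C=cal(cam);x,y,w,h=box
    for f in fs:
        g=cv2.imread(f"pics/{f}.png",0)[y:y+h,x:x+w];g=cv2.resize(g,None,fx=4,fy=4,interpolation=cv2.INTER_CUBIC)
        for l in lsd.detect(cv2.GaussianBlur(g,(0,0),2))[0][:,0]:
            p,q=(l[:2]+.5)/4-.5+[x,y],(l[2:]+.5)/4-.5+[x,y]
            if np.hypot(*(q-p))<13: continue
            n=np.cross(ray(C,p)[1],ray(C,q)[1]);n/=np.linalg.norm(n)
            fn=lambda a:n@lensR(np.radians(a))[:,0]
            g_=np.arange(55,86,1.);v=[fn(a) for a in g_]
            k=[i for i in range(30) if v[i]*v[i+1]<0]
            print(f,p.round(1),q.round(1),[round(brentq(fn,g_[i],g_[i+1]),1) for i in k])
E
```

```text
j [-0.051   0.1237  1.5755  0.4143  1.3216 -2.8798]
scene0 [490.5 157.7] [483.6 132.9] []
scene0 [433.6 168.8] [428.9 149.9] []
scene0 [506.9 184.3] [484.7 165.7] []
scene0 [461.6 159.7] [441.4 164.5] [71.1]
scene0 [484.7 165.8] [476.8 180.6] []
scene0 [458.5 140.1] [461.2 158.5] []
scene0 [463.6 184. ] [451.4 163.6] []
scene0 [462.6 152.9] [486.3 147.2] [70.5]
s6 [490.5 157.8] [483.6 132.7] []
s6 [433.6 168.8] [428.9 149.8] []
s6 [461.6 159.7] [441.1 164.6] [71.2]
s6 [506.9 184.3] [484.7 165.7] []
s6 [484.7 165.8] [476.8 180.5] []
s6 [458.4 139.6] [461.3 158.9] []
s6 [463.7 184.1] [451.4 163.6] []
s6 [462.7 152.8] [486.2 147.3] [70.4]
top0 [168.2 170.6] [161.9 187.6] []
top0 [186.7 195.1] [192.4 180.6] []
t6 [168.2 170.6] [161.9 187.6] []
t6 [186.7 195. ] [192.6 180.3] []
```

```bash
python3 - <<'E'
from h import *
from scipy.optimize import brentq
np.set_printoptions(precision=2,suppress=True)
B=cal("top");A=cal("scene")
for p,q in [((168.2,170.6),(161.9,187.6)),((186.7,195.05),(192.5,180.45))]:
    n=np.cross(ray(B,p)[1],ray(B,q)[1]);print(brentq(lambda a:n@lensR(np.radians(a))[:,1],55,85))
print("scene at z290",onz(A,(432.6,159.2),290),"top",onz(B,(215,196.5),290), "wrist(310,347)", onz(cal("wrist"),(310,347),290))
L=lensR(np.radians(70.3));lens=np.array([539.5,313,290]);f=lens-90*L[:,0];T=toolR(L)
tcp=f-T@[0,14.7,-14];print(f,tcp)
s=ctrl.sense();R0=Rq(s["ee_rot"]);rows(tcp,T)
# intermediate: rotation first then shift in target frame
print("shift in target frame",T.T@(tcp-s["eef_pos"]))
E
```

```text
72.25145732297088
70.15069463322442
scene at z290 [540.63 311.69 290.  ] top [540.06 314.14 290.  ] wrist(310,347) [539.44 313.11 290.  ]
[512.18 236.7  250.85] [509.77 229.97 231.85]
shift(tool) [-6.7  6.4 93.6] then rotvec [-1.47  0.76 -2.58] n>= 3.0 1.0
shift in target frame [-8.21  3.64 93.63]
```

Request:
{"op": "play_rows", "data": {
  "motion": [
    [[-1.1,1,15],[0,0,0]],
    [[-1.1,1,15],[0,0,0]],
    [[-1.1,1,15],[0,0,0]],
    [[-1.1,1,15],[0,0,0]],
    [[-1.1,1,15],[0,0,0]],
    [[-1.2,1.4,18.6],[0,0,0]],
    [[0,0,0],[-0.7,0.4,-1.4]],
    [[0,0,0],[-0.8,0.4,-1.4]],
    [[0,0,0],[0,0,0]],
    [[0,0,0],[0,0,0]]
  ]
}}

```text
time_s: 16.38
eef_pos: [511.4, 244.9, 241.5]
ee_rot: [0.038, 0.175, 0.961, 0.211]
force: [0.6, 0.4, -0.5]
grip_width: 0.277
```

```bash
python3 - <<'E'
from h import *
np.set_printoptions(precision=3,suppress=True)
s=ctrl.sense();print(s["joints"],s["eef_pos"],s["force"])
L=lensR(np.radians(70.5));lens=np.array([540,313,290]);f=lens-90*L[:,0];T=toolR(L);tcp=f-T@[0,14.7,-14];rows(tcp,T)
a,A=snap("scene","s7");b,B=snap("top","t7");w,C=snap("wrist","w7")
R=Rq(s["ee_rot"]).as_matrix();tip=R@[0,14.7,-14]+s["eef_pos"];print("tip est",tip,"focus",f,proj(A,tip),proj(B,tip))
for c in ("scene","top"): print(c,spot(c,"bridge_center")[:1],spot(c,"bridge_tooth")[:1])
z=lambda i,x,y,w,h,W,H:cv2.resize(i[y:y+h,x:x+w,::-1],(W,H),interpolation=cv2.INTER_CUBIC)
cv2.imwrite("pics/m7.png",np.clip(1.3*np.vstack([z(a,380,120,80,60,800,300) if 0 else z(a,370,120,120,45,800,300),z(b,160,165,120,45,800,300)]).astype(float),0,255).astype('u1'))
E
```

```text
[ 0.06   0.259  1.605  0.436  1.132 -2.88 ] [511.439 244.92  241.465] [ 0.581  0.406 -0.527]
shift(tool) [ -4.5 -17.1   2.7] then rotvec [-1.06  0.44 -1.03] n>= 1.0 1.0
tip est [514.092 251.934 260.33 ] focus [512.948 236.608 250.853] [397.817 165.055] [248.03  210.288]
scene [(array([395.328, 163.52 ]), 0.58)] [(array([395.904, 163.92 ]), 0.61)]
top [] [(array([404.48, 169.8 ]), 0.43)]
```

View pics/m7.png

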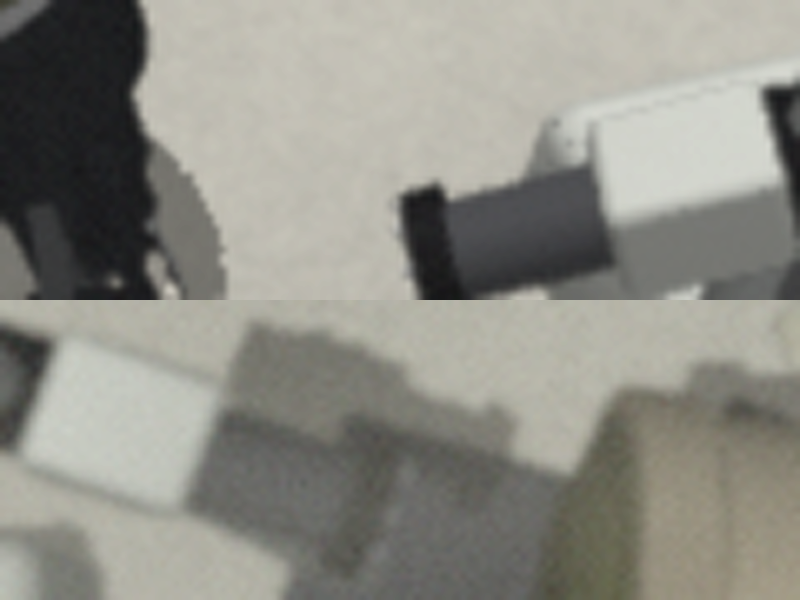

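The joint 6 limit shifted the pose, leaving the tip about 18 mm past the focus and towards the lens. I correct the position and see what turn remains.

Request:
{"op": "play_rows", "data": {
  "motion": [
    [[-2.2,-8.5,1.3],[0,0,0]],
    [[-2.3,-8.6,1.4],[0,0,0]],
    [[0,0,0],[0,0,0]],
    [[0,0,0],[0,0,0]]
  ]
}}

```text
time_s: 17.07
eef_pos: [510.8, 237.0, 234.3]
ee_rot: [0.036, 0.181, 0.961, 0.205]
force: [1.0, -0.4, -0.3]
grip_width: 0.276
```

```bash
cat > chk.py <<'E'
from h import *
np.set_printoptions(precision=4,suppress=True)
s=ctrl.sense();print(s["joints"],s["eef_pos"])
L=lensR(np.radians(70.5));lens=np.array([540,313,290]);f=lens-90*L[:,0];T=toolR(L);tcp=f-T@[0,14.7,-14];rows(tcp,T)
R=Rq(s["ee_rot"]).as_matrix();tip=R@[0,14.7,-14]+s["eef_pos"];print("tip err in lens axes",L.T@(tip-f))
print("tip shift in tool axes",R.T@(f-tip))
BR=np.column_stack([R[:,1],R[:,0],-R[:,2]]);print("rot err in lens axes deg",Ro.from_matrix(L.T@BR).as_rotvec(degrees=True))
E
python3 chk.py
```

```text
[ 0.0487  0.2616  1.6176  0.4276  1.1246 -2.8801] [510.8465 236.9559 234.2982]
shift(tool) [-2.3 -7.1 -0.5] then rotvec [-1.72  0.48 -1.75] n>= 1.0 1.0
tip err in lens axes [ 7.5723  1.7578 -1.1916]
tip shift in tool axes [-1.998  -7.5471 -0.9481]
rot err in lens axes deg [-0.4838  1.7249 -1.7518]
```

Request:
{"op": "play_rows", "data": {
  "motion": [
    [[0,0,0],[0,0,2.5]],
    [[0,0,0],[0,0,0]],
    [[0,0,0],[0,0,0]]
  ]
}}

```text
time_s: 17.32
eef_pos: [510.9, 237.2, 234.6]
ee_rot: [0.032, 0.201, 0.957, 0.206]
force: [-0.2, 0.5, 0.2]
grip_width: 0.278
```

```bash
python3 chk.py
```

```text
[ 0.0492  0.2614  1.6172  0.4276  1.1246 -2.8375] [510.8751 237.2253 234.5668]
shift(tool) [-2.7 -7.4 -0.4] then rotvec [-1.7   0.54 -4.15] n>= 1.0 1.0
tip err in lens axes [ 7.8914  1.2093 -1.0546]
tip shift in tool axes [-1.7875 -7.8104 -0.8075]
rot err in lens axes deg [-0.5358  1.7002 -4.1539]
```

Request:
{"op": "play_rows", "data": {
  "motion": [
    [[-1.8,-7.8,-0.8],[0,0,0]],
    [[0,0,0],[-1.7,0.5,0]],
    [[0,0,0],[0,0,0]],
    [[0,0,0],[0,0,0]]
  ]
}}

```text
time_s: 17.65
eef_pos: [509.7, 230.8, 232.8]
ee_rot: [0.03, 0.201, 0.954, 0.22]
force: [-0.0, -0.8, -0.2]
grip_width: 0.274
```

```bash
python3 chk.py
```

```text
[ 0.0223  0.2542  1.6393  0.4643  1.1223 -2.8808] [509.6918 230.7561 232.849 ]
shift(tool) [-1.2 -0.8  0.7] then rotvec [-0.15  0.14 -4.31] n>= 1.0 1.0
tip err in lens axes [0.9198 0.0434 0.6227]
tip shift in tool axes [-0.1109 -0.9123  0.6253]
rot err in lens axes deg [-0.1422  0.1526 -4.3149]
```

With the pitch right, the current grip can't reach the yaw: it is 4.3° short with joint 6 at its limit. I have 33 s left, so I'll set the bridge back in its hole (the pose is known), regrip with the tool pitched 10°, and present again. That should bring joint 6 off its limit.

Request:
{"op": "play_rows", "data": {
  "motion": [
    [[0,-10,-30],[0,0,1]],
    [[0,-10,-30],[0,0,0]],
    [[0,-10,-30],[0,0,0]],
    [[0,0,0],[6.4,0,0]],
    [[0,0,0],[6.4,0,0]],
    [[0,0,0],[6.4,0,0]],
    [[0,0,0],[6.4,0,0]],
    [[0,0,0],[0,0,6.8]],
    [[0,0,0],[0,0,6.8]],
    [[0,0,0],[0,0,6.8]],
    [[0,0,0],[0,0,6.8]],
    [[0,0,0],[0,0,6.8]],
    [[0,0,0],[0,0,6.8]],
    [[0,0,0],[0,0,6.8]],
    [[0,0,0],[0,0,6.8]],
    [[0,0,0],[0,0,6.8]],
    [[0,0,0],[0,0,6.8]],
    [[0,0,0],[0,0,6.8]]
  ]
}}

```text
time_s: 19.15
eef_pos: [486.2, 177.4, 305.2]
ee_rot: [-0.016, 0.766, 0.643, -0.013]
force: [-0.3, -0.2, -0.9]
grip_width: 0.275
```

```bash
cat > back.py <<'E'
from h import *
import sys
np.set_printoptions(precision=2,suppress=True)
s=ctrl.sense();print(s["time_s"],s["eef_pos"],s["force"])
Rg=Rq([.001,.784,.621,0]).as_matrix()
rows([527.2,-186.2,float(sys.argv[1])],Rg)
E
python3 back.py 200
```

```text
19.15 [486.15 177.4  305.22] [-0.31 -0.21 -0.88]
shift(tool) [-351.1  107.6  100.4] then rotvec [-2.45 -0.08  3.27] n>= 10.0 1.0
```

Request:
{"op": "play_rows", "data": {
  "motion": [
    [[0,0,0],[-2.4,0,3.2]],
    [[-30,13.1,5],[0,0,0]],
    [[-32,11.3,5],[0,0,0]],
    [[-32,11.3,5],[0,0,0]],
    [[-32,11.3,5],[0,0,0]],
    [[-32,11.3,5],[0,0,0]],
    [[-32,11.3,5],[0,0,0]],
    [[-32,11.3,5],[0,0,0]],
    [[-32,11.3,5],[0,0,0]],
    [[-32,11.3,5],[0,0,0]],
    [[-32,11.3,5],[0,0,0]],
    [[-32,11.3,5],[0,0,0]],
    [[0,0,0],[0,0,0]],
    [[0,0,0],[0,0,0]]
  ]
}}

```text
time_s: 20.32
eef_pos: [530.5, -193.2, 249.2]
ee_rot: [-0.001, 0.783, 0.623, 0.0]
force: [-0.5, 1.1, -0.4]
grip_width: 0.277
```

```bash
python3 back.py 70
```

```text
20.3167 [ 530.5  -193.17  249.19] [-0.51  1.08 -0.42]
shift(tool) [  5.9  -4.6 179.2] then rotvec [-0.14 -0.12  0.24] n>= 5.0 1.0
```

Request:
{"op": "play_rows", "data": {
  "motion": [
    [[5.9,-4.6,0],[-0.1,-0.1,0.2]],
    [[0,0,38],[0,0,0]],
    [[0,0,38],[0,0,0]],
    [[0,0,38],[0,0,0]],
    [[0,0,35],[0,0,0]],
    [[0,0,30],[0,0,0]],
    [[0,0,0],[0,0,0]],
    [[0,0,0],[0,0,0]],
    [[0,0,0],[0,0,0]]
  ]
}}

```text
time_s: 21.07
eef_pos: [529.0, -185.0, 73.3]
ee_rot: [0.003, 0.783, 0.622, 0.001]
force: [0.0, -0.8, 0.0]
grip_width: 0.274
```

```bash
python3 back.py 53; python3 - <<'E'
from h import *
s=ctrl.sense();im,C=snap("wrist","w8")
i5=cv2.imread("pics/w5.png")
# bridge-in-hand unchanged since lift?
a=cv2.cvtColor(im[290:340,270:360],cv2.COLOR_RGB2GRAY);b=cv2.cvtColor(i5[280:350,260:370],cv2.COLOR_BGR2GRAY)
r=cv2.matchTemplate(b,a,cv2.TM_CCOEFF_NORMED);print(cv2.minMaxLoc(r)[1],cv2.minMaxLoc(r)[3])
E
```

```text
21.0667 [ 529.03 -185.03   73.33] [ 0.01 -0.82  0.03]
shift(tool) [-1.5 -1.6 20.3] then rotvec [0.22 0.04 0.18] n>= 1.0 1.0
0.9437171220779419 (10, 9)
```

Request:
{"op": "play_rows", "data": {
  "motion": [
    [[-1.5,-1.6,10],[0.2,0,0.2]],
    [[0,0,6],[0,0,0]],
    [[0,0,0],[0,0,0]],
    [[0,0,0],[0,0,0]],
    [[0,0,0],[0,0,0]],
    [[0,0,0],[0,0,0]]
  ]
}}

```text
time_s: 21.62
eef_pos: [526.2, -186.5, 55.2]
ee_rot: [-0.0, 0.784, 0.62, -0.001]
force: [0.8, 0.2, -0.8]
grip_width: 0.273
```

```bash
python3 back.py 38
```

```text
21.6167 [ 526.16 -186.46   55.16] [ 0.81  0.25 -0.82]
shift(tool) [ 0.5  1.  17.2] then rotvec [-0.15 -0.01 -0.09] n>= 1.0 1.0
```

Request:
{"op": "play_rows", "data": {
  "motion": [
    [[0.4,0.8,0],[0,0,0]],
    [[0,0,0],[0,0,0]],
    [[0,0,0],[0,0,0]],
    [[0,0,0],[0,0,0]]
  ]
}}

```text
time_s: 21.95
eef_pos: [526.9, -186.2, 54.9]
ee_rot: [-0.0, 0.784, 0.62, -0.001]
force: [-0.1, -0.4, -1.1]
grip_width: 0.274
```

```bash
python3 back.py 38; python3 -c "
from h import *
for i in range(2):
    ctrl.capture('wrist');print(ctrl.sense()['eef_pos'])"
```

```text
21.95 [ 526.93 -186.16   54.94] [-0.1  -0.37 -1.06]
shift(tool) [ 0.   0.3 16.9] then rotvec [-0.17 -0.02 -0.09] n>= 1.0 1.0
[ 526.92294441 -186.19440519   54.93538027]
[ 526.9075312  -186.17770471   54.91128906]
```

Settled to within 0.3 mm. I insert slowly.

Request:
{"op": "play_rows", "data": {
  "motion": [
    [[0,0.3,3],[0,0,0]],
    [[0,0,3],[0,0,0]],
    [[0,0,2],[0,0,0]],
    [[0,0,0],[0,0,0]]
  ]
}}

```text
time_s: 22.38
eef_pos: [526.9, -186.1, 46.2]
ee_rot: [-0.001, 0.784, 0.62, -0.001]
force: [-0.3, 0.0, -1.2]
grip_width: 0.278
```

Request:
{"op": "play_rows", "data": {
  "motion": [
    [[0,0,3],[0,0,0]],
    [[0,0,3],[0,0,0]],
    [[0,0,2],[0,0,0]],
    [[0,0,0],[0,0,0]]
  ]
}}

```text
time_s: 22.72
eef_pos: [526.9, -186.1, 38.3]
ee_rot: [-0.001, 0.784, 0.62, -0.001]
force: [-0.6, -0.2, -0.6]
grip_width: 0.274
```

The pin is in with no contact force. I seat it, release, pitch the tool 10° about the grasp point, and regrip.

Request:
{"op": "play_rows", "data": {
  "motion": [
    [[0,0,1],[0,0,0]],
    [[0,0,0],[0,0,0]]
  ]
}}

```text
time_s: 22.88
eef_pos: [527.1, -186.2, 37.8]
ee_rot: [-0.0, 0.784, 0.62, -0.001]
force: [-0.7, -0.7, -0.4]
grip_width: 0.278
```

Request:
{"op": "play_rows", "data": {
  "motion": [
    [[0,0,0],[0,0,0]],
    [[0,0,0],[0,0,0]],
    [[0,0,0],[0,0,0]],
    [[0,0,-1],[0,0,0]],
    [[0,-1.6,-0.5],[5,0,0]],
    [[0,-1.7,-0.5],[5,0,0]],
    [[0,0,0],[0,0,0]],
    [[0,0,0],[0,0,0]],
    [[0,0,0],[0,0,0]]
  ],
  "fingers": 38
}}

```text
time_s: 23.63
eef_pos: [523.8, -185.3, 39.8]
ee_rot: [-0.068, 0.781, 0.618, -0.054]
force: [-0.6, -0.7, 1.4]
grip_width: 0.445
```

```bash
python3 - <<'E'
from h import *
np.set_printoptions(precision=2,suppress=True)
s=ctrl.sense();R=Rq(s["ee_rot"]).as_matrix();print(s["time_s"],s["eef_pos"],s["force"],R, "grasp pt",s["eef_pos"]-19*R[:,2])
im,C=snap("wrist","w9");print(spot("wrist","bridge_center")[:1],proj(C,[526.6,-186,51]),proj(C,[526.6,-186,75]))
cv2.imwrite("pics/w9c.png",cv2.resize(im[130:400,180:450,::-1],(540,540)))
E
```

```text
23.6333 [ 523.77 -185.28   39.78] [-0.56 -0.68  1.37] [[ 0.23  0.96 -0.17]
 [ 0.97 -0.23  0.04]
 [-0.   -0.17 -0.98]] grasp pt [ 526.99 -186.03   58.5 ]
[(array([314.11, 291.32]), 0.61)] [313.15 279.25] [313.04 302.19]
```

View pics/w9c.png

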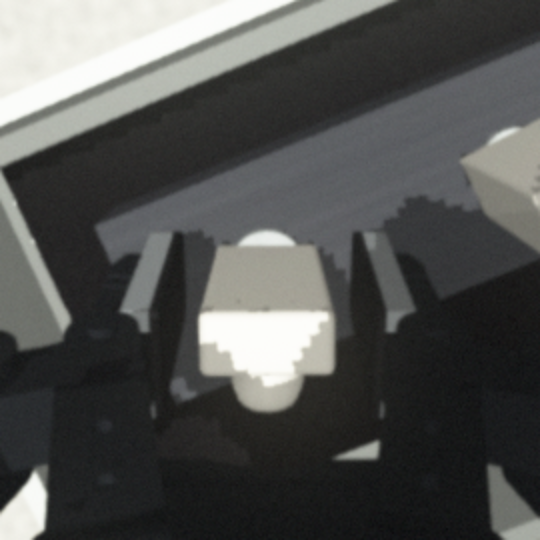

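The bridge is standing upright in its hole, centred between the open fingers, with the uncut block undisturbed at right. I grip and lift.

Request:
{"op": "play_rows", "data": {
  "motion": [
    [[0,0,0],[0,0,0]],
    [[0,0,0],[0,0,0]],
    [[0,0,0],[0,0,0]],
    [[0,0,0],[0,0,0]],
    [[0,0,0],[0,0,0]],
    [[0,0,0],[0,0,0]]
  ],
  "fingers": 15,
  "squeeze": 40
}}

```text
time_s: 24.23
eef_pos: [523.9, -185.5, 40.3]
ee_rot: [-0.069, 0.781, 0.618, -0.055]
force: [-1.8, 1.9, 5.2]
grip_width: 0.276
```

```bash
python3 - <<'E'
from h import *
import json
np.set_printoptions(precision=3,suppress=True)
s=ctrl.sense();R=Rq(s["ee_rot"]).as_matrix();a=np.arctan2(-R[0,0],R[1,0])
Bz=Ro.from_euler("z",a).as_matrix();c=np.array([527.2,-186.1,51.5])
RB=R.T@Bz;cb=R.T@(c-s["eef_pos"]);print(s["eef_pos"],s["grip_width"]*85.4,s["force"],np.degrees(a));print(RB,cb)
json.dump([RB.tolist(),cb.tolist()],open("grip.json","w"))
E
cat > chk2.py <<'E'
from h import *
import json,sys
np.set_printoptions(precision=3,suppress=True)
RB,cb=map(np.array,json.load(open("grip.json")))
off=float(sys.argv[1]) if len(sys.argv)>1 else 0; up=float(sys.argv[2]) if len(sys.argv)>2 else 0
s=ctrl.sense();R=Rq(s["ee_rot"]).as_matrix()
L=lensR(np.radians(70.5));f=np.array([540,313,290])-90*L[:,0]
T=L@RB.T; tipb=cb+RB@[14,0,0]; tgt=f-off*L[:,0]+up*L[:,2]
print(s["time_s"],s["joints"],s["grip_width"]*85.4,s["force"]);rows(tgt-T@tipb,T)
print("tip err lens axes",L.T@(R@tipb+s["eef_pos"]-f),"rot err",Ro.from_matrix(L.T@R@RB).as_rotvec(degrees=True))
print("tip shift tool axes",R.T@(f-R@tipb-s["eef_pos"]),"turn",Ro.from_matrix(R.T@T).as_rotvec(degrees=True),"tilt deg",np.degrees(np.arccos(-T[2,2])),"tgt yaw x",np.degrees(np.arctan2(T[1,0],T[0,0])))
E
```

```text
[ 523.941 -185.515   40.305] 23.592522941735055 [-1.772  1.949  5.177] -13.32834270461164
[[ 0.     1.    -0.001]
 [ 0.985 -0.    -0.175]
 [-0.175 -0.001 -0.985]] [  0.172   1.295 -11.601]
```

Request:
{"op": "play_rows", "data": {
  "motion": [
    [[0,-1.7,-9.85],[0,0,0]],
    [[0,-2.6,-14.8],[0,0,0]],
    [[0,-3.5,-19.7],[0,0,0]],
    [[0,-5.2,-29.5],[0,0,0]],
    [[0,-6.1,-34.5],[0,0,0]],
    [[0,-6.1,-34.5],[0,0,0]],
    [[0,-6.1,-34.5],[0,0,0]],
    [[0,-6.1,-34.5],[0,0,0]],
    [[0,-6.1,-34.5],[0,0,0]],
    [[0,0,0],[-5,0,0]],
    [[0,0,0],[-5,0,0]]
  ]
}}

```text
time_s: 25.15
eef_pos: [525.5, -185.8, 292.6]
ee_rot: [0.003, 0.784, 0.62, 0.001]
force: [-0.2, 0.1, -1.9]
grip_width: 0.273
```

```bash
python3 chk2.py 30 80
```

```text
25.15 [-0.55   0.347  1.292 -0.     1.495 -1.888] 23.31466596040411 [-0.205  0.063 -1.933]
shift(tool) [ 336.  -117.1   -1.2] then rotvec [-12.6   11.82 -83.17] n>= 9.0 14.0
tip err lens axes [-328.811 -167.694  220.909] rot err [-26.203  12.531 -79.824]
tip shift tool axes [ 408.086 -124.807   54.109] turn [-12.605  11.82  -83.168] tilt deg 15.696201186960081 tgt yaw x 160.47702372954825
```

Request:
{"op": "play_rows", "data": {
  "motion": [
    [[33.6,-11.7,0],[0,0,0]],
    [[33.6,-11.7,0],[0,0,0]],
    [[33.6,-11.7,0],[0,0,0]],
    [[33.6,-11.7,0],[0,0,0]],
    [[33.6,-11.7,0],[0,0,0]],
    [[33.6,-11.7,0],[0,0,0]],
    [[33.6,-11.7,0],[0,0,0]],
    [[33.6,-11.7,0],[0,0,0]],
    [[33.6,-11.7,0],[0,0,0]],
    [[33.6,-11.7,0],[0,0,0]],
    [[0,0,0],[0,0,0]],
    [[0,0,0],[0,0,0]]
  ]
}}

```text
time_s: 26.15
eef_pos: [487.5, 169.9, 290.4]
ee_rot: [-0.0, 0.783, 0.622, -0.001]
force: [-0.0, -0.5, -1.2]
grip_width: 0.277
```

Request:
{"op": "play_rows", "data": {
  "motion": [
    [[0,0,0],[0,0,-6.8]],
    [[0,0,0],[0,0,-6.8]],
    [[0,0,0],[0,0,-6.8]],
    [[0,0,0],[0,0,-6.8]],
    [[0,0,0],[0,0,-6.8]],
    [[0,0,0],[0,0,-6.8]],
    [[0,0,0],[0,0,-6.8]],
    [[0,0,0],[0,0,-6.8]],
    [[0,0,0],[0,0,-6.8]],
    [[0,0,0],[0,0,-6.8]],
    [[0,0,0],[0,0,-6.8]],
    [[0,0,0],[0,0,-6.8]],
    [[0,0,0],[-5.2,0,0]],
    [[0,0,0],[-5.2,0,0]],
    [[0,0,0],[-5.2,0,0]],
    [[0,0,0],[0,0,0]],
    [[0,0,0],[0,0,0]]
  ]
}}

```text
time_s: 27.57
eef_pos: [488.0, 166.9, 290.4]
ee_rot: [0.025, 0.188, 0.973, 0.132]
force: [0.3, 0.3, -0.2]
grip_width: 0.271
```

```bash
python3 chk2.py 0 0
```

```text
27.5667 [-0.027  0.166  1.554  0.26   1.335 -2.836] 23.18398229980333 [ 0.344  0.292 -0.224]
shift(tool) [ 2.2 45.8 71.9] then rotvec [-0.28  0.54 -2.31] n>= 3.0 1.0
tip err lens axes [-32.092  -0.069  78.865] rot err [-0.933  0.275 -2.177]
tip shift tool axes [ 2.651 45.7   71.792] turn [-0.277  0.537 -2.306] tilt deg 15.696201186960081 tgt yaw x 160.47702372954825
```

Request:
{"op": "play_rows", "data": {
  "motion": [
    [[0.5,9,14.4],[0,0,0]],
    [[0.5,9,14.4],[0,0,0]],
    [[0.5,9,14.4],[0,0,0]],
    [[0.5,9,14.4],[0,0,0]],
    [[0.5,9,14.2],[0,0,0]],
    [[0,0,0],[0,0,0]],
    [[0,0,0],[0,0,0]]
  ]
}}

```text
time_s: 28.15
eef_pos: [508.6, 227.9, 232.7]
ee_rot: [0.024, 0.186, 0.973, 0.132]
force: [0.5, -0.6, -0.5]
grip_width: 0.274
```

```bash
python3 chk2.py 0 0
```

```text
28.15 [ 0.098  0.289  1.551  0.258  1.19  -2.748] 23.441948198754098 [ 0.459 -0.611 -0.518]
shift(tool) [-1.4 -0.9 -0.8] then rotvec [-0.27  0.42 -2.08] n>= 1.0 1.0
tip err lens axes [ 0.815  0.912 -1.032] rot err [-0.774  0.27  -1.976]
tip shift tool axes [-0.955 -0.953 -0.861] turn [-0.271  0.416 -2.081] tilt deg 15.696201186960081 tgt yaw x 160.47702372954825
```

Request:
{"op": "play_rows", "data": {
  "motion": [
    [[-1.4,-0.9,-0.8],[0,0,0]],
    [[0,0,0],[-0.3,0.4,-2.1]],
    [[0,0,0],[0,0,0]],
    [[0,0,0],[0,0,0]],
    [[0,0,0],[0,0,0]]
  ]
}}

```text
time_s: 28.57
eef_pos: [509.8, 225.7, 234.0]
ee_rot: [0.025, 0.169, 0.976, 0.136]
force: [0.0, 0.2, -0.4]
grip_width: 0.274
```

```bash
python3 chk2.py 0 0; python3 - <<'E'
from h import *
import json
np.set_printoptions(precision=1,suppress=True)
RB,cb=map(np.array,json.load(open("grip.json")))
s=ctrl.sense();R=Rq(s["ee_rot"]).as_matrix();X=lambda b:R@(cb+RB@np.array(b))+s["eef_pos"]
i,C=snap("wrist","w10");a,A=snap("scene","s10")
i9=cv2.imread("pics/w9.png")
print("wrist bridge spot",spot("wrist","bridge_center")[:1],spot("wrist","lens")[:1],"model top face corners",[proj(C,X(b)) for b in [(-6,-12,23),(-6,12,23),(6,12,23),(6,-12,23)]],"center",proj(C,X((0,0,0))))
print("scene spots",[spot("scene",n)[:1] for n in ("bridge_tooth","bridge_center","cover","uncut_center","crown_center")],"model tooth",proj(A,X((14,0,0))),"center",proj(A,X((0,0,0))))
# segments around the bridge in the wrist view
g=cv2.resize(cv2.cvtColor(i,cv2.COLOR_RGB2GRAY)[280:340,270:360],None,fx=4,fy=4,interpolation=cv2.INTER_CUBIC)
for l in cv2.createLineSegmentDetector(0).detect(cv2.GaussianBlur(g,(0,0),2))[0][:,0]:
    p,q=l[:2]/4+[270,280],l[2:]/4+[270,280]
    if np.hypot(*(p-q))>15: print(p,q)
E
```

```text
28.5667 [ 0.09   0.289  1.549  0.268  1.196 -2.794] 23.37073992437784 [ 0.047  0.191 -0.429]
shift(tool) [0.5 0.4 0.9] then rotvec [ 0.14  0.14 -0.12] n>= 1.0 1.0
tip err lens axes [-0.221 -0.454  0.982] rot err [-0.154 -0.138 -0.091]
tip shift tool axes [0.457 0.387 0.927] turn [ 0.138  0.135 -0.116] tilt deg 15.696201186960081 tgt yaw x 160.47702372954825
wrist bridge spot [(array([315.4, 292.2]), 0.72)] [] model top face corners [array([278.6, 285.1]), array([345.4, 285.1]), array([345. , 316.7]), array([279.1, 316.7])] center [312.3 279.4]
scene spots [[(array([387.8, 169.7]), 0.42)], [(array([388.1, 172.4]), 0.44)], [(array([241.6, 285.1]), 0.82)], [(array([238.5, 251.6]), 0.46)], []] model tooth [389.9 169. ] center [383.6 170.5]
[284.4 316.1] [281.7 336.6]
[280.5 283.6] [280.5 315.8]
[347.1 316.1] [347.1 283.3]
[341.2 339.9] [332.6 321. ]
[300.8 331.5] [295.  317.1]
[345.6 335.4] [343.4 317.9]
```

Request:
{"op": "play_rows", "data": {
  "motion": [
    [[0.2,0.4,0.9],[0,0,0]],
    [[0,0,0],[0,0,0]],
    [[0,0,0],[0,0,0]],
    [[0,0,0],[0,0,0]],
    [[0,0,0],[0,0,0]],
    [[0,0,0],[0,0,0]]
  ]
}}

```text
time_s: 29.52
eef_pos: [509.6, 226.8, 232.7]
ee_rot: [0.024, 0.168, 0.976, 0.136]
force: [-0.0, -0.7, -0.9]
grip_width: 0.274
```

```bash
python3 chk2.py 0 0; python3 - <<'E'
from h import *
im,_=snap("scene","s11");a=cv2.cvtColor(im,cv2.COLOR_RGB2GRAY).astype(int);b=cv2.imread("pics/scene4.png",0).astype(int)
# front wall of open cover, crop region of w4b scaled
d=abs(a-b)[265:325,160:320];print("cover region diff mean/max, share>25:",d.mean(),d.max(),(d>25).mean())
for k in ("uncut_center","crown_center","cover"): print(k,spot("scene",k)[:1])
ctrl.capture("top");print([spot("top",k)[:1] for k in ("uncut_center","crown_center")])
E
```

```text
29.5167 [ 0.091  0.291  1.55   0.269  1.194 -2.794] 23.39444448278398 [-0.047 -0.697 -0.884]
shift(tool) [-0.  -0.2 -0.6] then rotvec [ 0.14  0.08 -0.06] n>= 1.0 1.0
tip err lens axes [ 0.069  0.023 -0.568] rot err [-0.086 -0.142 -0.042]
tip shift tool axes [-0.025 -0.166 -0.547] turn [ 0.142  0.077 -0.057] tilt deg 15.696201186960081 tgt yaw x 160.47702372954825
cover region diff mean/max, share>25: 8.364583333333334 123 0.04729166666666667
uncut_center [(array([237.696, 252.4  ]), 0.64)]
crown_center [(array([262.272, 245.52 ]), 0.59)]
cover [(array([242.688, 283.88 ]), 0.62)]
[[(array([406.272, 213.8  ]), 0.53)], [(array([381.696, 220.   ]), 0.49)]]
```

```bash
python3 - <<'E'
from h import *
for f in ("scene4","s11"):
    g=cv2.resize(cv2.imread(f"pics/{f}.png",0)[225:325,160:325],None,fx=4,fy=4,interpolation=cv2.INTER_CUBIC)
    L=cv2.createLineSegmentDetector(0).detect(cv2.GaussianBlur(g,(0,0),2))[0][:,0]
    L=sorted(L,key=lambda l:-np.hypot(l[2]-l[0],l[3]-l[1]))[:7];print(f,[(l/4+[160,225,160,225]).round(1).tolist() for l in L])
E
```

```text
scene4 [[180.6, 258.1, 263.4, 225.3], [299.0, 256.3, 234.4, 284.0], [254.3, 279.0, 312.1, 253.8], [178.0, 311.3, 224.0, 291.9], [241.4, 245.8, 281.8, 229.5], [265.1, 252.5, 302.2, 236.5], [301.9, 233.6, 266.2, 248.3]]
s11 [[178.2, 311.4, 311.9, 253.9], [297.6, 262.3, 195.0, 306.4], [180.6, 258.1, 263.7, 225.2], [265.5, 248.6, 187.0, 281.1], [233.3, 264.8, 302.7, 236.6], [172.4, 290.3, 232.8, 265.4], [295.2, 257.7, 241.9, 281.4]]
```

The cover's rim edge (178,311)–(312,254) has not moved, so the cover is still at its stop. I hand in.

```bash
python3 -c "
from rig import ctrl
print(ctrl.finish_job())"
```

```text
the job is handed in; nothing more can be done
None
```

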